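# Lift off the top pot, stand it in the glazed case and close the lid

## Task

Lift the upper blue pot straight off the one it is nested in, stand it upright on the floor of the open wooden case, and lower the glazed lid until it is fully shut. Be gentle: do not drop the pot or slam the lid. Leave the lower blue pot standing where it is and do not disturb the other things on the bench.

Things in the scene. Friction and masses are not known exactly. Their poses are not given: they have to be found in the camera images.
- pot_top: Upper of two alike blue glazed round pots, nested. 76 mm tall: the top 24 mm is an upright collar 66 mm across (can be gripped across its outside), below it the body tapers from 58 to 40 mm at the foot; wall 3.6 mm, 0.16 kg. Origin: centre of its underside, z up. Nested, it sits 24.5 mm above the lower pot, so just its collar shows; snug fit, clear after a lift of about 55 mm.
- pot_low: The lower blue pot of the nested pair, the same shape and size (rim 76 mm above the bench), about 0.26 kg, loose, standing on the bench. Origin: centre of its underside.
- case: Open-topped wooden propagating case fixed to the bench, 160 mm (its x) by 220 mm (its y) by 100 mm high, walls and floor 10 mm thick, empty (inside 140 x 200 x 90 mm). Origin: centre of its underside; its x axis points from its front to its hinged far side, z up. The lid's hinge line runs along its y at x = +80 mm, z = 100 mm.
- case_lid (a joint): Lid angle, rad: 0 shut on the case's rim, 1.57 upright, up to 1.85 leaning back from the robot. Wooden frame with clear pane, 160 x 220 mm, 12 mm thick (all above the rim when shut), plus a green tab 60 mm wide reaching 25 mm past the middle of its front edge; 0.35 kg. Stiff hinge: it stays where it is left; pushing it down takes 1 to 4 N near its front edge, to the very end.
- clay_pot: Terracotta pot, 72 mm across, 60 mm tall, beyond the nested pots; origin under its centre. Leave alone.
- seed_tin: Round seed tin, 54 mm across, 60 mm tall, on the robot's side of the nested pots; origin under its centre. Leave alone.
- dibber: Birch dibber, 195 mm long, 32 mm thick, lying on the bench along its x; origin under its middle. Leave alone.
- cultivator: Steel three-pronged hand cultivator, 250 mm long (from x = -150 mm at the handle end to x = +104 mm at the prongs), 75 mm wide, 40 mm high; origin at bench height. Leave alone.
- plug_tray: Red plastic plug tray, 200 x 140 x 45 mm; origin under its centre. Leave alone.
- bench_brush: Flat bench brush, 200 mm long, lying along its x; origin under its middle. Leave alone.

How it is judged:
By the outcome, as a careful person would: the job done as asked, in the order asked, and still so for the second after the job is handed in, with the robot touching nothing.
It also fails if it takes over 69 s, if anything falls off the work surface, if the arm or the gripper's body presses on something with over 40 N, if the wrist force passes 120 N, or if a joint passes its speed limit or range.

## Robot

A 6-joint arm with a two-finger parallel gripper is mounted at the origin on the work surface. World frame = base frame: x ahead of the robot, y to its left, z up, the work surface at z = 0. Lengths are in m, angles in rad, forces in N, time in s.
With the tool pointing down it reaches from about 0.275 to 0.725 m from the base axis. Payload 5.6 kg.
Tool frame: the origin (TCP) lies at the very end of the fingers, on their centre line; the grasp point (between the pads) lies 19 mm behind it; z points along the fingers, y is the line along which they close (so a half turn about z gives the same grasp; the last joint's range is limited). The gripper opens to 85 mm and grips with 20 to 120 N. Pads are 22 mm wide; open, the fingers measure 114 mm over their backs; the gripper's body (76 mm by 85 mm) begins 54 mm behind the grasp point. The pads swing forward as they close: fully open they stand 13 mm farther back than shut.
Start: joints at [-0.993, 0.255, 0.108, 0, -1.424, -0.285], TCP at [0.159, -0.527, 0.231] pointing down, gripper open.
Joint ranges: [-2.95, 2.95], [-1.21, 1.97], [-1.09, 1.5], [-2.87, 1.71], [-2.94, -0.07], [-3.05, 3.05]. Speed limits (rad/s): [2.57, 2.57, 3.14, 3.14, 3.14, 3.14].

## Interface

Orientations are given as a unit quaternion [x, y, z, w].
In Python, from bench import manip, optics, workorder gives the robot as it stands (manip), with the cameras (optics) and the job (workorder).
- The arm moves only by the tool nudge_tcp, called after "Request:" as name([rows], argument=value, ...), one row to a line, values as JSON. Schema: {"type":"object","properties":{"plan":{"type":"array","items":{"type":"array","prefixItems":[{"type":"array","items":{"type":"number"},"minItems":3,"maxItems":3},{"type":"array","items":{"type":"number"},"minItems":3,"maxItems":3}],"minItems":2,"maxItems":2},"minItems":1,"maxItems":5},"jaw":{"type":"number"},"only":{"type":"string"},"quiet":{"type":"boolean"},"lines":{"type":"string"}},"required":["plan"],"additionalProperties":false}. plan is a list of rows, 1 to 5 of them, each written [[dx, dy, dz], [rx, ry, rz]]: dx, dy, dz in parts of the range, where 1.0 means 0.5 m, then a rotation vector rx, ry, rz in a scale on which 1.0 is 360 degrees; each row shifts and turns the commanded pose from where the row before left it, along the tool's axes as they then stand; what a row does not reach is not made up. A row lasts 1/8 s, in which the tool goes at most 0.0625 m and 0.188 rad, less where a joint would pass 70% of its speed; a pose out of reach is approached as far as the arm can. jaw is the finger opening in m, set as the call begins (left out keeps the last). The fingers move at their own pace and stop on an object; the grip force is fixed at half the most. Time passes only in rows, so rows that do not move let the fingers close. The tool returns the time, the measured TCP pose, the force, the opening and the grip force at its end. only (a regular expression) keeps the lines of the reply that match it, lines (a string "A,B") keeps lines A to B, and quiet returns only ok. A shift or turn number past 1, either way, is cut back to 1. Input that does not fit is refused with a message, and nothing moves.
- manip.get_obs(): the state, without advancing time (a new reading comes with each control period).
- optics.snapshot(name): name is "side" or "top"; returns a dict with "image" (400x640x3 uint8, blue, green, red), "z_map" (400x640 float32, m along the optical axis (not along the pixel's ray), 0 where there is no reading), "fx", "fy", "cx", "cy" (pixels), "pose" (4x4, takes a point from camera to world coordinates). Camera axes: x right, y up, looking along -z (the intrinsics and any distortion apply to the point x, -y, -z); pixel columns grow to the right and rows downward; lengths in m; the calibration is good to about 2 mm. A picture is of the moment at which its call begins.
- workorder.sign_off(): hands the job in; it is judged then, once.
The state is a dict: "time_s": time; "joint_positions": joint angles; "dq": joint speeds; "tau": joint torques, N m; "position": TCP position; "tool_rot": TCP orientation; "ft_force": force on the tool from outside, world axes, zero at the start; "moment": the same for the moment, N m; "finger_gap": finger opening in m; "gripper_force": force on a finger pad.
Only numpy, scipy, OpenCV 4.12 (cv2) and the standard library are available. Lean on these libraries where they do the work, as an engineer would, in place of code of your own. Each camera call takes 0.05 s, during which the arm holds its last target. There are 200 camera calls.

## Working session

There is one attempt and no reset: what is moved stays moved. The work goes in short steps, Python scripts to look and compute and a tool call to move; the robot and the scene stay as the last step left them, time stands still between calls to the robot, and variables do not carry over. Pictures are saved under pics/ and viewed, at most 10 in all, crops included, and the job is handed in when it is done.

```bash
ls; mkdir -p pics
```

Run:
```python
from bench import manip, optics, workorder
import cv2,numpy as np
for n in("top","side"):
    s=optics.snapshot(n);cv2.imwrite(f"pics/{n}0.png",s["image"]);np.savez(f"{n}0.npz",**s)
    print(n,s["fx"],s["fy"],s["cx"],s["cy"],np.round(s["pose"],3).tolist(),[k for k in s])
o=manip.get_obs();print(o)
```

```text
bench.py
pics
top 520.5449517492733 520.5449517492733 325.5106319083665 196.6292893382441 [[-0.055, 0.976, -0.21, 0.149], [-0.998, -0.054, 0.01, 0.011], [-0.002, 0.21, 0.978, 1.887], [0.0, 0.0, 0.0, 1.0]] ['image', 'z_map', 'fx', 'fy', 'cx', 'cy', 'pose']
side 446.8056444538284 446.8056444538284 321.59621704855607 196.85069203416558 [[-0.901, 0.338, -0.272, 0.202], [-0.434, -0.689, 0.581, 0.76], [0.009, 0.641, 0.767, 1.087], [0.0, 0.0, 0.0, 1.0]] ['image', 'z_map', 'fx', 'fy', 'cx', 'cy', 'pose']
{'time_s': 0.1, 'joint_positions': array([-9.93416957e-01,  2.55726839e-01,  1.07142884e-01, -4.01073813e-04,
       -1.42391336e+00, -2.84601916e-01]), 'dq': array([-0.00120486, -0.00068137,  0.002501  ,  0.00208497,  0.0010764 ,
        0.00068431]), 'tau': array([-8.44812785e-04, -3.87601626e+01,  2.38475078e+01,  5.37784293e+00,
       -3.77205026e-03, -3.34169385e-07]), 'position': array([ 0.15865774, -0.52616199,  0.23047242]), 'tool_rot': array([-1.45837185e-01,  9.89308219e-01,  8.55584954e-04, -1.75098473e-04]), 'ft_force': array([-0.09571233, -0.49383899,  0.08430605]), 'moment': array([0.0252578 , 0.00893639, 0.01836591]), 'gripper_force': 0.0, 'finger_gap': 0.08556958577154607}
```

View pics/top0.png

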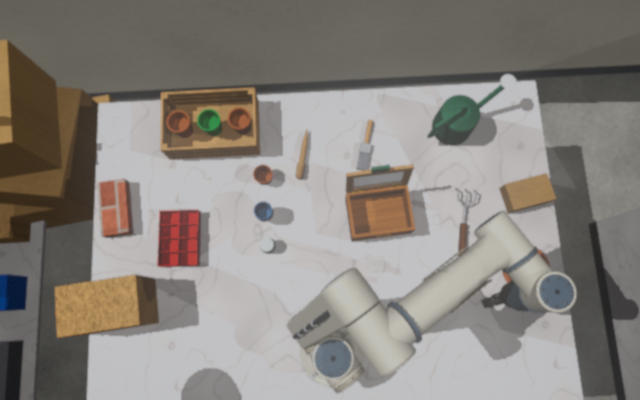

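View pics/side0.png

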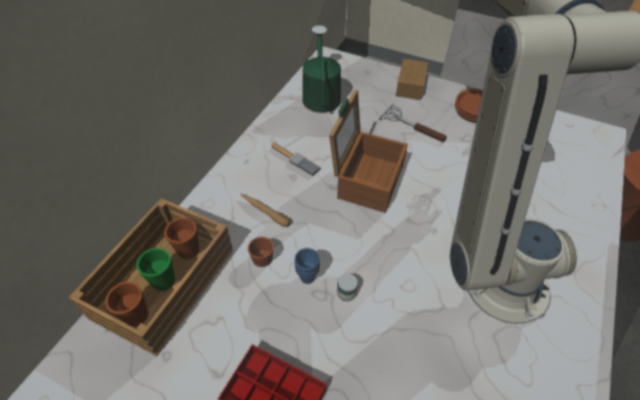

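The top view shows the nested pots at about (263,211), with the clay pot at (262,175) and the tin at (267,245). The open case is centred near (380,212), with its lid leaning back at (379,178). The side view has the pots at (307,265) and the case at (372,170).

Create h.py:
```python
import numpy as np,cv2
def cloud(s):
    z=s["z_map"];v,u=np.indices(z.shape)
    p=np.stack([(u-s["cx"])*z/s["fx"],-(v-s["cy"])*z/s["fy"],-z],-1)
    T=s["pose"];return p@T[:3,:3].T+T[:3,3]
def circ(P):
    A=np.c_[2*P[:,:2],np.ones(len(P))];b=(P[:,:2]**2).sum(1);x=np.linalg.lstsq(A,b,rcond=None)[0]
    return x[:2],np.sqrt(x[2]+x[0]**2+x[1]**2)
```

Run:
```python
import numpy as np,cv2
from h import *
for n in("top","side"):
    s=dict(np.load(n+"0.npz"));P=cloud(s);im=s["image"]
    hsv=cv2.cvtColor(im,cv2.COLOR_BGR2HSV)
    R={"top":dict(pot=(245,193,282,230),clay=(245,158,280,192),tin=(250,232,285,262)),"side":dict(pot=(285,240,330,290),clay=(242,230,280,272),tin=(330,268,365,305))}[n]
    for k,(a,b,c,d) in R.items():
        Q=P[b:d,a:c].reshape(-1,3);Q=Q[Q[:,2]>.012]
        h=np.percentile(Q[:,2],98);r=Q[Q[:,2]>h-.008]
        print(n,k,"maxz",h.round(4),"n",len(r),"mid",((r.min(0)+r.max(0))/2).round(4),"ext",np.ptp(r,axis=0).round(3))
        if k=="pot":
            c2,rr=circ(r);print("circ",c2,rr)
    if n=="top":
        Q=P[150:245,335:425].reshape(-1,3)
        m=Q[(Q[:,2]>.09)&(Q[:,2]<.106)]
        rect=cv2.minAreaRect((m[:,:2]*1000).astype(np.float32));print("case rim",rect,len(m),cv2.boxPoints(rect))
        m=Q[Q[:,2]>.13];print("lid",len(m),m.min(0),m.max(0))
        t=m[m[:,2]>m[:,2].max()-.02];print("lid top",t.mean(0),t[:,2].max())
        print("bench z",np.median(P[280:300,200:260,2]))
        r=[im[y0:y1,x0:x1] for x0,x1,y0,y1 in[(335,425,155,250)]][0]
        cv2.imwrite("pics/case.png",cv2.resize(r,None,fx=6,fy=6,interpolation=cv2.INTER_CUBIC))
```

```text
top pot maxz 0.1113 n 25 mid [0.3389 0.128  0.9949] ext [0.38  0.234 1.783]
circ [0.3333592  0.10083205] 0.20122325772691632
top clay maxz 1.8865 n 8 mid [0.1491 0.0111 1.8865] ext [0. 0. 0.]
top tin maxz 0.0708 n 46 mid [0.2767 0.1216 0.9747] ext [0.255 0.221 1.824]
case rim ((474.2749938964844, -193.7637939453125), (166.3636016845703, 220.72071838378906), 4.510732650756836) 637 [[ 382.67145  -90.28716]
 [ 400.0302  -310.32422]
 [ 565.87854 -297.24042]
 [ 548.5198   -77.20337]]
lid 1158 [ 0.14908566 -0.29709179  0.13008826] [0.59307902 0.011126   1.88652882]
lid top [0.14908566 0.011126   1.88652882] 1.8865288225565917
bench z -0.00023555281475473588
side pot maxz 0.1037 n 143 mid [0.3659 0.4724 0.5916] ext [0.327 0.576 0.992]
circ [0.35150243 0.48021697] 0.30354508881940984
side clay maxz 0.063 n 147 mid [0.4393 0.4702 0.5713] ext [0.474 0.58  1.032]
side tin maxz 0.0645 n 263 mid [0.305  0.4729 0.5722] ext [0.206 0.575 1.031]
```

View pics/case.png

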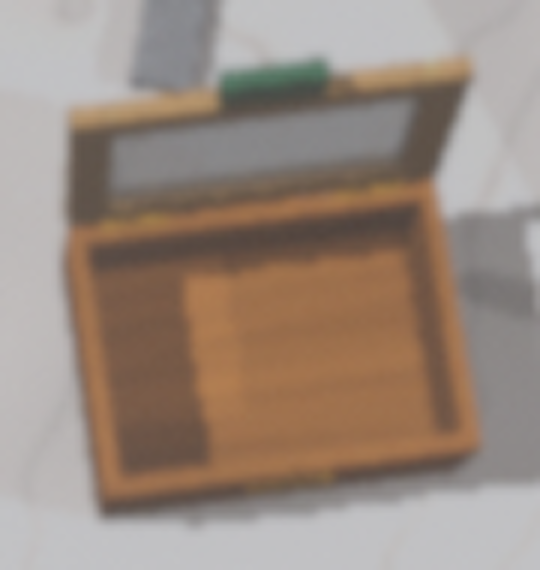

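The crop shows the case rim intact, with its long side tilted about 4–5° in the picture. The lid stands upright behind it, with the green tab at the top (crop (275,82), which is image (381,169)). Next I exclude the empty depth pixels.

Run:
```python
import numpy as np,cv2
from h import *
for n in("top","side"):
    s=dict(np.load(n+"0.npz"));P=cloud(s);P[s["z_map"]==0]=-1
    R={"top":dict(pot=(245,193,282,230),clay=(245,158,280,192),tin=(250,232,285,262)),"side":dict(pot=(285,240,330,290),clay=(242,230,280,272),tin=(330,268,365,305))}[n]
    for k,(a,b,c,d) in R.items():
        Q=P[b:d,a:c].reshape(-1,3);Q=Q[Q[:,2]>.012]
        h=np.percentile(Q[:,2],97);r=Q[Q[:,2]>h-.01]
        print(n,k,"h",h.round(4),"n",len(r),"mid",((r.min(0)+r.max(0))/2).round(4),"ext",np.ptp(r,axis=0).round(3),"circ",circ(r[:,:2]))
    if n=="side":
        for z0 in (.07,.08,.09):
            q=P[240:290,285:330].reshape(-1,3);q=q[(abs(q[:,2]-z0)<.006)];print(z0,len(q),q.min(0),q.max(0))
    Q=(P[150:245,335:425] if n=="top" else P[80:215,325:415]).reshape(-1,3)
    m=Q[(Q[:,2]>.094)&(Q[:,2]<.106)]
    rect=cv2.minAreaRect((m[:,:2]*1000).astype(np.float32));print("case rim",rect,len(m),cv2.boxPoints(rect).round(0).tolist())
    for a,b in((.13,.18),(.18,.23),(.23,.255),(.265,.3)):
        m=Q[(Q[:,2]>a)&(Q[:,2]<b)]
        if len(m):print("lid",a,len(m),m.min(0).round(3),m.max(0).round(3),m.mean(0).round(3))
```

```text
top pot h 0.1051 n 54 mid [0.4978 0.2157 0.105 ] ext [0.065 0.061 0.019] circ (array([0.49770075, 0.21538265]), np.float64(0.03086169507041168))
top clay h 0.0663 n 55 mid [0.6411 0.2158 0.0641] ext [0.072 0.069 0.016] circ (array([0.64029827, 0.21651222]), np.float64(0.03336660573291802))
top tin h 0.0682 n 96 mid [0.3814 0.2097 0.0646] ext [0.046 0.046 0.013] circ (array([0.38295819, 0.21035022]), np.float64(0.01754001718419478))
case rim ((474.2749938964844, -193.7637939453125), (166.3636016845703, 220.72071838378906), 4.510732650756836) 548 [[383.0, -90.0], [400.0, -310.0], [566.0, -297.0], [549.0, -77.0]]
lid 0.13 334 [ 0.548 -0.295  0.13 ] [ 0.576 -0.077  0.18 ] [ 0.563 -0.188  0.156]
lid 0.18 320 [ 0.554 -0.297  0.18 ] [ 0.579 -0.076  0.23 ] [ 0.569 -0.185  0.204]
lid 0.23 194 [ 0.559 -0.295  0.23 ] [ 0.593 -0.076  0.255] [ 0.573 -0.186  0.245]
lid 0.265 109 [ 0.57  -0.27   0.265] [ 0.589 -0.101  0.29 ] [ 0.579 -0.183  0.278]
side pot h 0.1024 n 161 mid [0.4975 0.217  0.0988] ext [0.064 0.065 0.013] circ (array([0.49766269, 0.21697713]), np.float64(0.030958222710526836))
side 
[... 338 characters left out ...]
2620103 0.2490856  0.07592576]
0.08 135 [0.46481576 0.18475715 0.07400598] [0.5280362  0.24879681 0.085986  ]
0.09 116 [0.46551116 0.18453717 0.08404584] [0.52811118 0.24894379 0.0959784 ]
case rim ((542.7816162109375, -310.59490966796875), (244.3385772705078, 539.6436157226562), 28.66436004638672) 799 [[306.0, -132.0], [565.0, -606.0], [779.0, -489.0], [521.0, -15.0]]
lid 0.13 435 [ 0.547 -0.466  0.13 ] [ 0.757 -0.075  0.18 ] [ 0.575 -0.195  0.155]
lid 0.18 412 [ 0.554 -0.297  0.18 ] [ 0.579 -0.073  0.23 ] [ 0.568 -0.175  0.205]
lid 0.23 192 [ 0.561 -0.298  0.23 ] [ 0.581 -0.072  0.255] [ 0.57  -0.165  0.245]
lid 0.265 110 [ 0.571 -0.214  0.266] [ 0.589 -0.153  0.289] [ 0.578 -0.18   0.279]
```

Units first: shifts go in shares of 0.5 m and turns go in shares of 360 degrees. So 0.053 m / 0.5 = 0.106, -0.024 m / 0.5 = -0.048, 0.147 rad / 6.2832 = 0.0234.

Request:
nudge_tcp([
  [[0, 0, 0], [0, 0, 0.0234]],
  [[0, 0, 0], [0, 0, 0.0232]],
  [[-0.048, 0.106, 0], [0, 0, 0]],
  [[-0.048, 0.106, 0], [0, 0, 0]],
  [[-0.048, 0.106, 0], [0, 0, 0]],
], jaw=0.085)

```text
time_s: 0.72
position: [0.231, -0.3659, 0.2308]
tool_rot: [0.001, 1.0, 0.0, -0.0]
ft_force: [1.2, 0.2, 0.6]
finger_gap: 0.0849
gripper_force: 0.0
```

Request:
nudge_tcp([
  [[-0.048, 0.106, 0], [0, 0, 0]],
  [[-0.048, 0.106, 0], [0, 0, 0]],
  [[-0.048, 0.106, 0], [0, 0, 0]],
  [[-0.048, 0.106, 0], [0, 0, 0]],
  [[-0.048, 0.106, 0], [0, 0, 0]],
])

```text
time_s: 1.35
position: [0.351, -0.1007, 0.2313]
tool_rot: [0.0, 1.0, 0.0, 0.0]
ft_force: [1.7, -0.6, 0.5]
finger_gap: 0.0854
gripper_force: 0.0
```

Request:
nudge_tcp([
  [[-0.048, 0.106, 0], [0, 0, 0]],
  [[-0.048, 0.106, 0], [0, 0, 0]],
  [[-0.048, 0.106, 0], [0, 0, 0]],
  [[-0.048, 0.106, 0], [0, 0, 0]],
  [[0, 0, 0], [0, 0, 0]],
])

```text
time_s: 1.98
position: [0.4474, 0.1122, 0.2299]
tool_rot: [-0.002, 1.0, -0.0, -0.001]
ft_force: [-0.6, -1.2, 0.5]
finger_gap: 0.0845
gripper_force: 0.0
```

Request:
nudge_tcp([
  [[-0.05, 0.104, 0], [0, 0, 0]],
  [[-0.0506, 0.104, 0], [0, 0, 0]],
  [[0, 0, 0.09], [0, 0, 0]],
  [[0, 0, 0.09], [0, 0, 0]],
  [[0, 0, 0], [0, 0, 0]],
])

```text
time_s: 2.6
position: [0.4948, 0.2113, 0.138]
tool_rot: [0.0, 1.0, -0.002, -0.004]
ft_force: [0.4, -0.6, 0.9]
finger_gap: 0.0849
gripper_force: 0.0
```

Run:
```python
from bench import manip, optics, workorder
import cv2,numpy as np
from h import *
ims=[]
for n,(a,b,c,d) in (("top",(220,160,320,260)),("side",(260,200,360,300))):
    s=optics.snapshot(n);ims.append(cv2.resize(s["image"][b:d,a:c],(400,400),interpolation=cv2.INTER_CUBIC));np.savez(n+"1.npz",**s)
    P=cloud(s);P[s["z_map"]==0]=-1
    Q=P[b:d,a:c].reshape(-1,3)
    near=Q[(np.hypot(Q[:,0]-.498,Q[:,1]-.216)<.07)]
    for z0 in np.arange(.09,.24,.012):
        q=near[abs(near[:,2]-z0)<.006]
        if len(q):print(n,z0.round(3),len(q),q.min(0).round(3)[:2],q.max(0).round(3)[:2])
cv2.imwrite("pics/g1.png",np.hstack(ims))
```

```text
top 0.09 17 [0.466 0.183] [0.501 0.247]
top 0.102 27 [0.465 0.186] [0.497 0.246]
top 0.15 1 [0.485 0.167] [0.485 0.167]
top 0.162 5 [0.484 0.156] [0.493 0.261]
top 0.174 5 [0.484 0.159] [0.489 0.259]
top 0.186 4 [0.484 0.16 ] [0.486 0.261]
top 0.198 13 [0.482 0.149] [0.496 0.269]
top 0.21 16 [0.484 0.159] [0.498 0.274]
top 0.222 17 [0.479 0.151] [0.514 0.187]
top 0.234 10 [0.477 0.149] [0.492 0.188]
side 0.09 100 [0.465 0.182] [0.526 0.249]
side 0.102 92 [0.466 0.186] [0.526 0.25 ]
side 0.162 16 [0.485 0.255] [0.504 0.268]
side 0.174 18 [0.485 0.255] [0.499 0.268]
side 0.186 6 [0.485 0.26 ] [0.489 0.269]
side 0.198 10 [0.483 0.257] [0.498 0.285]
side 0.21 61 [0.48 0.24] [0.509 0.286]
side 0.222 46 [0.481 0.244] [0.514 0.285]
side 0.234 50 [0.484 0.235] [0.516 0.285]
```

View pics/g1.png

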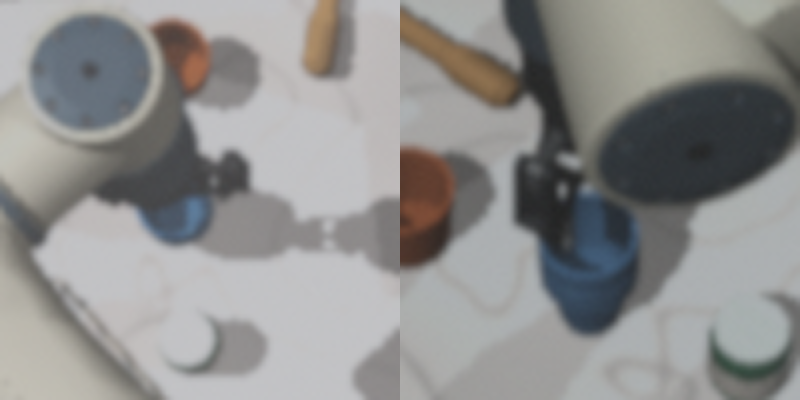

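The fingers straddle the pots along y, with the left finger at crop (535,190) and the rim at (590,235). Depth puts the open fingertips at about 0.152, some 13 mm behind the TCP, as specified. Next I settle and check before descending.

Request:
nudge_tcp([
  [[0, 0, 0], [0, 0, 0]],
  [[0, 0, 0], [0, 0, 0]],
])

```text
time_s: 2.95
position: [0.498, 0.2137, 0.143]
tool_rot: [0.0, 1.0, 0.001, 0.001]
ft_force: [-0.8, -0.5, -0.4]
finger_gap: 0.0848
gripper_force: 0.0
```

To row units: 0.025 m / 0.5 = 0.05, 0.002 m / 0.5 = 0.004.

Request:
nudge_tcp([
  [[0, 0.004, 0.05], [0, 0, 0]],
  [[0, 0, 0.05], [0, 0, 0]],
  [[0, 0, 0.039], [0, 0, 0]],
  [[0, 0, 0], [0, 0, 0]],
  [[0, 0, 0], [0, 0, 0]],
])

```text
time_s: 3.58
position: [0.498, 0.2158, 0.0732]
tool_rot: [-0.0, 1.0, 0.0, 0.001]
ft_force: [0.3, 0.7, 0.4]
finger_gap: 0.0845
gripper_force: 0.0
```

Request:
nudge_tcp([
  [[0, 0, 0], [0, 0, 0]],
  [[0, 0, 0], [0, 0, 0]],
  [[0, 0, 0], [0, 0, 0]],
  [[0, 0, 0], [0, 0, 0]],
  [[0, 0, 0], [0, 0, 0]],
], jaw=0.072)

```text
time_s: 4.2
position: [0.4972, 0.2153, 0.0718]
tool_rot: [0.0, 1.0, -0.0, -0.0]
ft_force: [0.5, -0.6, -0.6]
finger_gap: 0.0721
gripper_force: 0.0
```

To row units: -0.001 m / 0.5 = -0.002.

Request:
nudge_tcp([
  [[0, 0, -0.002], [0, 0, 0]],
  [[0, 0, 0], [0, 0, 0]],
  [[0, 0, 0], [0, 0, 0]],
  [[0, 0, 0], [0, 0, 0]],
  [[0, 0, 0], [0, 0, 0]],
], jaw=0.060)

```text
time_s: 4.82
position: [0.4971, 0.2153, 0.0726]
tool_rot: [0.0, 1.0, -0.0, -0.0]
ft_force: [0.3, -0.2, -1.3]
finger_gap: 0.0652
gripper_force: 66.7
```

Request:
nudge_tcp([
  [[0, 0, 0], [0, 0, 0]],
  [[0, 0, 0], [0, 0, 0]],
  [[0, 0, -0.006], [0, 0, 0]],
  [[0, 0, -0.01], [0, 0, 0]],
  [[0, 0, 0], [0, 0, 0]],
])

```text
time_s: 5.45
position: [0.4977, 0.2156, 0.0815]
tool_rot: [0.0, 1.0, 0.0, 0.001]
ft_force: [0.1, -0.3, -2.4]
finger_gap: 0.065
gripper_force: 66.7
```

To row units: -0.006 m / 0.5 = -0.012, -0.005 m / 0.5 = -0.01.

Request:
nudge_tcp([
  [[0, 0, -0.01], [0, 0, 0]],
  [[0, 0, -0.012], [0, 0, 0]],
  [[0, 0, -0.012], [0, 0, 0]],
  [[0, 0, -0.012], [0, 0, 0]],
  [[0, 0, 0], [0, 0, 0]],
])

```text
time_s: 6.08
position: [0.4976, 0.2156, 0.1045]
tool_rot: [0.0, 1.0, 0.0, 0.001]
ft_force: [-0.1, 0.3, -1.8]
finger_gap: 0.0646
gripper_force: 66.7
```

Run:
```python
from bench import manip, optics, workorder
import cv2,numpy as np
s=optics.snapshot("side");cv2.imwrite("pics/l1.png",cv2.resize(s["image"][200:300,260:360],(500,500),interpolation=cv2.INTER_CUBIC))
```

```text
(no output)
```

View pics/l1.png

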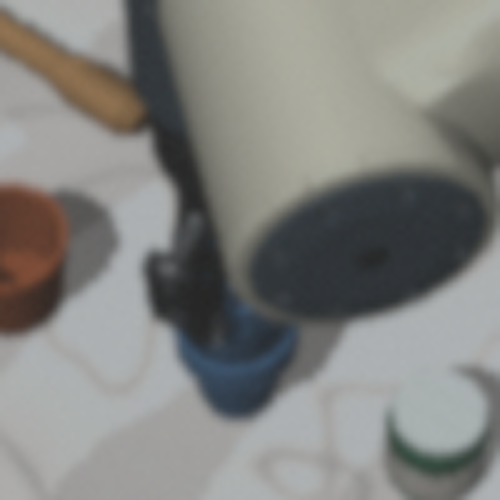

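The lower pot's foot is still at crop (235,412), unmoved, and the upper pot is up. I continue the straight lift and work out the wrist's footprint for the lid clearance.

To row units: -0.02 m / 0.5 = -0.04, -0.014 m / 0.5 = -0.028.

Request:
nudge_tcp([
  [[0, 0, -0.016], [0, 0, 0]],
  [[0, 0, -0.02], [0, 0, 0]],
  [[0, 0, -0.024], [0, 0, 0]],
  [[0, 0, -0.028], [0, 0, 0]],
  [[0, 0, -0.04], [0, 0, 0]],
])

```text
time_s: 6.75
position: [0.4971, 0.2153, 0.1688]
tool_rot: [0.0, 1.0, -0.0, -0.0]
ft_force: [0.5, 0.9, -2.0]
finger_gap: 0.0646
gripper_force: 66.6
```

Request:
nudge_tcp([
  [[0, 0, -0.06], [0, 0, 0]],
  [[0, 0, -0.06], [0, 0, 0]],
  [[0, 0, -0.04], [0, 0, 0]],
  [[0, 0, 0], [0, 0, 0]],
])

```text
time_s: 7.25
position: [0.498, 0.2158, 0.25]
tool_rot: [0.0, 1.0, 0.001, 0.002]
ft_force: [-0.0, -0.2, -2.8]
finger_gap: 0.0648
gripper_force: 66.7
```

Run:
```python
import numpy as np
from bench import manip, optics, workorder
from h import *
T=np.array([.4948,.2113,.138])
for n in("top","side"):
    s=dict(np.load(n+"1.npz"));P=cloud(s);P[s["z_map"]==0]=-1;Q=P.reshape(-1,3)
    Q=Q[(Q[:,2]>.16)&(Q[:,2]<1)&(np.hypot(*(Q[:,:2]-T[:2]).T)<.2)]-T
    for a in np.arange(.0,.5,.05):
        q=Q[(Q[:,2]>a)&(Q[:,2]<=a+.05)]
        if len(q)>5:print(n,a.round(2),len(q),np.percentile(q,1,axis=0)[:2].round(3),np.percentile(q,99,axis=0)[:2].round(3))
s=optics.snapshot("side");P=cloud(s);P[s["z_map"]==0]=-1
Q=P[250:300,280:335].reshape(-1,3);Q=Q[(Q[:,2]>.06)&(Q[:,2]<.09)];print("low pot",Q.min(0),Q.max(0))
print(manip.get_obs()["joint_positions"])
```

```text
top 0.0 13 [-0.011 -0.055] [-0.003  0.049]
top 0.05 80 [-0.017 -0.073] [0.016 0.059]
top 0.1 97 [-0.036 -0.067] [0.013 0.014]
top 0.15 28 [-0.041 -0.044] [0.006 0.024]
top 0.2 108 [-0.043 -0.044] [0.011 0.026]
top 0.25 79 [-0.044 -0.043] [0.002 0.015]
top 0.3 126 [-0.047 -0.048] [0.024 0.004]
top 0.35 723 [-0.135 -0.044] [0.008 0.17 ]
top 0.4 2992 [-0.179 -0.04 ] [0.043 0.157]
top 0.45 340 [-0.199 -0.017] [-0.159  0.071]
side 0.0 36 [-0.009  0.043] [0.008 0.058]
side 0.05 179 [-0.013  0.032] [0.019 0.075]
side 0.1 233 [-0.01   0.025] [0.026 0.072]
side 0.15 97 [-0.002  0.027] [0.034 0.047]
side 0.2 144 [0.003 0.029] [0.038 0.047]
side 0.25 80 [0.012 0.028] [0.039 0.047]
side 0.3 112 [0.013 0.019] [0.05  0.051]
side 0.35 1138 [-0.093 -0.   ] [0.036 0.177]
side 0.4 6031 [-0.175 -0.033] [0.04  0.162]
side 0.45 640 [-0.198  0.001] [-0.158  0.074]
low pot [0.46504001 0.18207948 0.06000607] [0.52998344 0.24995081 0.08203684]
[ 6.97657696e-01  2.33900948e-01  1.23288541e-01 -3.60208001e-04
 -1.45867388e+00 -2.26866814e+00]
```

To row units: -0.05 m / 0.5 = -0.1, -0.045 m / 0.5 = -0.09.

Request:
nudge_tcp([
  [[0.004, -0.05, 0], [0, 0, 0]],
  [[0.01, -0.09, 0], [0, 0, 0]],
  [[0.01, -0.1, 0], [0, 0, 0]],
  [[0.012, -0.1, 0], [0, 0, 0]],
  [[0.012, -0.1, 0], [0, 0, 0]],
])

```text
time_s: 7.92
position: [0.4718, -0.007, 0.2469]
tool_rot: [0.0, 1.0, -0.0, -0.001]
ft_force: [1.7, -0.4, -1.8]
finger_gap: 0.0645
gripper_force: 66.9
```

Request:
nudge_tcp([
  [[0.01, -0.1, 0], [0, 0, 0]],
  [[0.01, -0.1, 0], [0, 0, 0]],
  [[0.006, -0.1, 0], [0, 0, 0]],
  [[0.004, -0.08, 0], [0, 0, 0]],
  [[0, 0, 0], [0, 0, -0.0126]],
])

```text
time_s: 8.55
position: [0.4563, -0.1975, 0.2465]
tool_rot: [-0.038, 0.999, 0.0, -0.001]
ft_force: [-1.2, 0.2, -2.1]
finger_gap: 0.0649
gripper_force: 67.1
```

Request:
nudge_tcp([
  [[0, 0, 0], [0, 0, 0]],
  [[0, 0, 0], [0, 0, 0]],
  [[0, 0, 0], [0, 0, 0]],
])

```text
time_s: 8.93
position: [0.458, -0.1943, 0.2477]
tool_rot: [-0.039, 0.999, 0.0, -0.0]
ft_force: [-0.7, 0.4, -2.2]
finger_gap: 0.0651
gripper_force: 67.1
```

To row units: 0.04 m / 0.5 = 0.08, 0.035 m / 0.5 = 0.07.

Request:
nudge_tcp([
  [[0, 0, 0.06], [0, 0, 0]],
  [[0, 0, 0.08], [0, 0, 0]],
  [[0, 0, 0.08], [0, 0, 0]],
  [[0, 0, 0.07], [0, 0, 0]],
  [[0, 0, 0.04], [0, 0, 0]],
])

```text
time_s: 9.55
position: [0.4572, -0.1941, 0.081]
tool_rot: [-0.039, 0.999, 0.0, -0.001]
ft_force: [-0.1, -1.5, -1.7]
finger_gap: 0.0648
gripper_force: 67.1
```

Request:
nudge_tcp([
  [[0, 0, 0.02], [0, 0, 0]],
  [[0, 0, 0.008], [0, 0, 0]],
  [[0, 0, 0], [0, 0, 0]],
])

```text
time_s: 9.93
position: [0.4586, -0.1947, 0.0694]
tool_rot: [-0.039, 0.999, -0.0, 0.001]
ft_force: [0.8, -0.2, -1.9]
finger_gap: 0.065
gripper_force: 67.1
```

Request:
nudge_tcp([
  [[0, 0, 0.008], [0, 0, 0]],
  [[0, 0, 0.006], [0, 0, 0]],
  [[0, 0, 0], [0, 0, 0]],
  [[0, 0, 0], [0, 0, 0]],
])

```text
time_s: 10.42
position: [0.4582, -0.1947, 0.0619]
tool_rot: [-0.039, 0.999, -0.0, 0.0]
ft_force: [0.4, 0.5, -3.0]
finger_gap: 0.0648
gripper_force: 67.1
```

To row units: 0.0015 m / 0.5 = 0.003.

Request:
nudge_tcp([
  [[0, 0, 0.003], [0, 0, 0]],
  [[0, 0, 0], [0, 0, 0]],
  [[0, 0, 0], [0, 0, 0]],
])

```text
time_s: 10.8
position: [0.4581, -0.1946, 0.0603]
tool_rot: [-0.039, 0.999, -0.0, -0.0]
ft_force: [0.1, -0.5, -3.0]
finger_gap: 0.0646
gripper_force: 67.1
```

Request:
nudge_tcp([
  [[0, 0, 0.002], [0, 0, 0]],
  [[0, 0, 0], [0, 0, 0]],
  [[0, 0, 0], [0, 0, 0]],
])

```text
time_s: 11.18
position: [0.4581, -0.1946, 0.0593]
tool_rot: [-0.039, 0.999, 0.0, -0.0]
ft_force: [-0.0, 0.5, -2.4]
finger_gap: 0.065
gripper_force: 67.1
```

Request:
nudge_tcp([
  [[0, 0, 0.002], [0, 0, 0]],
  [[0, 0, 0], [0, 0, 0]],
  [[0, 0, 0], [0, 0, 0]],
])

```text
time_s: 11.55
position: [0.4581, -0.1946, 0.0583]
tool_rot: [-0.039, 0.999, 0.0, -0.0]
ft_force: [0.3, 0.3, -2.2]
finger_gap: 0.0649
gripper_force: 67.1
```

To row units: 0.0005 m / 0.5 = 0.001.

Request:
nudge_tcp([
  [[0, 0, 0.001], [0, 0, 0]],
  [[0, 0, 0], [0, 0, 0]],
  [[0, 0, 0], [0, 0, 0]],
])

```text
time_s: 11.92
position: [0.4583, -0.1947, 0.058]
tool_rot: [-0.039, 0.999, -0.0, 0.0]
ft_force: [-0.1, 0.8, 2.0]
finger_gap: 0.0647
gripper_force: 67.4
```

Request:
nudge_tcp([
  [[0, 0, 0.001], [0, 0, 0]],
  [[0, 0, 0], [0, 0, 0]],
  [[0, 0, 0], [0, 0, 0]],
])

```text
time_s: 12.3
position: [0.4583, -0.1947, 0.058]
tool_rot: [-0.04, 0.999, -0.0, 0.0]
ft_force: [-1.0, 2.5, 6.0]
finger_gap: 0.0649
gripper_force: 68.2
```

Request:
nudge_tcp([
  [[0, 0, 0.001], [0, 0, 0]],
  [[0, 0, 0], [0, 0, 0]],
  [[0, 0, 0], [0, 0, 0]],
])

```text
time_s: 12.68
position: [0.4583, -0.1947, 0.058]
tool_rot: [-0.04, 0.999, -0.0, 0.0]
ft_force: [-3.7, 2.7, 9.6]
finger_gap: 0.0648
gripper_force: 68.7
```

Floor contact is at TCP z = 0.058, exactly as predicted. I unload the force and release.

To row units: -0.001 m / 0.5 = -0.002.

Request:
nudge_tcp([
  [[0, 0, -0.002], [0, 0, 0]],
  [[0, 0, 0], [0, 0, 0]],
])

```text
time_s: 12.92
position: [0.4583, -0.1947, 0.058]
tool_rot: [-0.039, 0.999, -0.0, 0.0]
ft_force: [-0.7, 1.3, 3.5]
finger_gap: 0.0647
gripper_force: 67.6
```

Request:
nudge_tcp([
  [[0, 0, 0], [0, 0, 0]],
  [[0, 0, 0], [0, 0, 0]],
  [[0, 0, 0], [0, 0, 0]],
], jaw=0.070)

```text
time_s: 13.3
position: [0.4582, -0.1947, 0.0577]
tool_rot: [-0.039, 0.999, -0.0, -0.0]
ft_force: [-0.4, -1.0, -0.5]
finger_gap: 0.0701
gripper_force: 0.0
```

Request:
nudge_tcp([
  [[0, 0, 0], [0, 0, 0]],
  [[0, 0, 0], [0, 0, 0]],
  [[0, 0, 0], [0, 0, 0]],
  [[0, 0, 0], [0, 0, 0]],
], jaw=0.085)

```text
time_s: 13.8
position: [0.4581, -0.1947, 0.0578]
tool_rot: [-0.039, 0.999, -0.0, 0.0]
ft_force: [-0.5, -1.0, -0.3]
finger_gap: 0.0846
gripper_force: 0.0
```

Request:
nudge_tcp([
  [[0, 0, -0.02], [0, 0, 0]],
  [[0, 0, -0.04], [0, 0, 0]],
  [[0, 0, -0.08], [0, 0, 0]],
  [[0, 0, -0.1], [0, 0, 0]],
  [[0, 0, -0.1], [0, 0, 0]],
])

```text
time_s: 14.42
position: [0.4578, -0.1947, 0.2302]
tool_rot: [-0.039, 0.999, -0.0, 0.0]
ft_force: [1.4, 0.0, 0.4]
finger_gap: 0.0853
gripper_force: 0.0
```

Request:
nudge_tcp([
  [[0, 0, -0.1], [0, 0, 0]],
  [[0, 0, -0.1], [0, 0, 0]],
  [[0, 0, -0.08], [0, 0, 0]],
  [[0, 0, -0.06], [0, 0, 0]],
  [[0, 0, 0], [0, 0, 0]],
], jaw=0)

```text
time_s: 15.05
position: [0.4585, -0.195, 0.4009]
tool_rot: [-0.039, 0.999, -0.001, 0.003]
ft_force: [-0.1, -0.8, -1.2]
finger_gap: 0.0001
gripper_force: 0.0
```

Run:
```python
from bench import manip, optics, workorder
import cv2,numpy as np
from h import *
ims=[]
for n,(a,b,c,d) in (("top",(335,150,435,250)),("side",(315,80,415,210))):
    s=optics.snapshot(n);ims.append(cv2.resize(s["image"][b:d,a:c],(400,500),interpolation=cv2.INTER_CUBIC));np.savez(n+"2.npz",**s)
    P=cloud(s);P[s["z_map"]==0]=-1
    Q=P[b:d,a:c].reshape(-1,3);Q=Q[(np.hypot(Q[:,0]-.458,Q[:,1]+.195)<.05)&(Q[:,2]>.05)&(Q[:,2]<.1)];print(n,len(Q),Q.min(0),Q.max(0))
    Q=P[b:d,a:c].reshape(-1,3)
    for x0 in(.13,.15,.17,.19,.21,.23,.25):
        q=Q[(abs(Q[:,2]-x0)<.01)&(Q[:,0]>.53)&(Q[:,0]<.62)&(Q[:,1]<-.05)&(Q[:,1]>-.31)]
        xc=(q[:,:2]-[.471,-.194])@[.997,.079]
        if len(q)>5:print("lid z",x0,np.percentile(xc,[5,50,95]).round(4))
cv2.imwrite("pics/p1.png",np.hstack(ims))
```

```text
top 141 [ 0.4261689  -0.22644493  0.05039672] [ 0.49282067 -0.16183873  0.09502599]
lid z 0.13 [0.0841 0.089  0.0924]
lid z 0.15 [0.0896 0.0921 0.0946]
side 332 [ 0.42658838 -0.22801681  0.05019862] [ 0.49159753 -0.15806355  0.09160765]
lid z 0.13 [0.0841 0.0883 0.0927]
lid z 0.15 [0.0873 0.0919 0.0962]
lid z 0.17 [0.0896 0.0941 0.0975]
lid z 0.19 [0.0929 0.097  0.0999]
lid z 0.21 [0.0951 0.0995 0.1024]
lid z 0.23 [0.0975 0.1004 0.1056]
lid z 0.25 [0.0997 0.1022 0.1127]
```

View pics/p1.png

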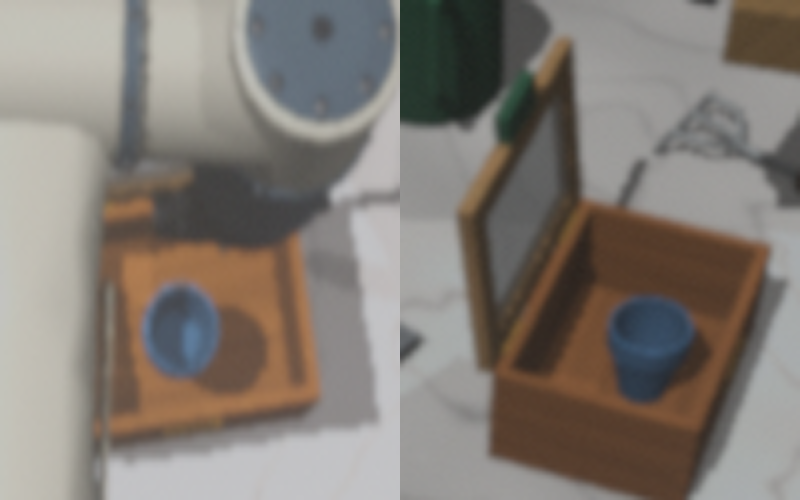

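The pot stands upright on the case floor, well clear of the walls, at crop (650,345) in the side view. The lid still leans back at about 1.69 rad, with its tab at crop (515,105). Next I go over the lid with shut fingers to a point behind it.

To row units: -0.0475 m / 0.5 = -0.095, -0.045 m / 0.5 = -0.09.

Request:
nudge_tcp([
  [[-0.06, 0, 0], [0, 0, 0]],
  [[-0.08, 0, 0], [0, 0, 0]],
  [[-0.09, 0, 0], [0, 0, 0]],
  [[-0.095, 0, 0], [0, 0, 0]],
  [[0, 0, 0], [0, 0, 0]],
])

```text
time_s: 15.78
position: [0.6234, -0.1806, 0.3903]
tool_rot: [-0.04, 0.999, 0.001, -0.006]
ft_force: [0.5, 0.8, -1.1]
finger_gap: -0.0001
gripper_force: 0.0
```

Request:
nudge_tcp([
  [[0, 0, 0], [0, 0, 0]],
  [[0, 0, 0], [0, 0, 0]],
])

```text
time_s: 16.02
position: [0.6191, -0.1822, 0.3993]
tool_rot: [-0.039, 0.999, -0.0, 0.001]
ft_force: [-0.6, -0.5, 0.2]
finger_gap: -0.0001
gripper_force: 0.0
```

Run:
```python
import numpy as np
h=np.array([.08,.1]);R=.153;prev=None
for th in [1.69,1.6,1.5,1.4,1.3,1.2,1.1,1.0,.9,.8,.7,.6,.5,.4,.3,.2,.15,.1,.05,0]:
    u=np.array([-np.cos(th),np.sin(th)]);n=np.array([np.sin(th),np.cos(th)])
    p=h+R*u+.012*n+[.011,0]
    print(th,p.round(4),None if prev is None else (-(p-prev)).round(4));prev=p
```

```text
1.69 [0.1211 0.2505] None
1.6 [0.1075 0.2526] [ 0.0136 -0.0021]
1.5 [0.0921 0.2535] [ 0.0153 -0.0009]
1.4 [0.0768 0.2528] [0.0153 0.0007]
1.3 [0.0616 0.2506] [0.0152 0.0022]
1.2 [0.0467 0.247 ] [0.0149 0.0037]
1.1 [0.0323 0.2418] [0.0144 0.0052]
1.0 [0.0184 0.2352] [0.0139 0.0066]
0.9 [0.0053 0.2273] [0.0131 0.0079]
0.8 [-0.007   0.2181] [0.0123 0.0092]
0.7 [-0.0183  0.2077] [0.0113 0.0104]
0.6 [-0.0285  0.1963] [0.0102 0.0114]
0.5 [-0.0375  0.1839] [0.009  0.0124]
0.4 [-0.0452  0.1706] [0.0077 0.0132]
0.3 [-0.0516  0.1567] [0.0064 0.014 ]
0.2 [-0.0566  0.1422] [0.0049 0.0145]
0.15 [-0.0585  0.1347] [0.0019 0.0074]
0.1 [-0.06    0.1272] [0.0015 0.0075]
0.05 [-0.0612  0.1196] [0.0012 0.0076]
0 [-0.062  0.112] [0.0008 0.0076]
```

To row units: 0.045 m / 0.5 = 0.09, 0.04 m / 0.5 = 0.08.

Request:
nudge_tcp([
  [[0, 0, 0.07], [0, 0, 0]],
  [[0, 0, 0.09], [0, 0, 0]],
  [[0, 0, 0.08], [0, 0, 0]],
  [[0, 0, 0.054], [0, 0, 0]],
  [[0, 0, 0], [0, 0, 0]],
])

```text
time_s: 16.65
position: [0.6182, -0.1818, 0.2502]
tool_rot: [-0.039, 0.999, 0.0, -0.001]
ft_force: [-0.7, -0.4, 0.1]
finger_gap: -0.0003
gripper_force: 0.0
```

Request:
nudge_tcp([
  [[0, 0, 0], [0, 0, 0]],
  [[0.02, 0, 0], [0, 0, 0]],
  [[0.02, 0, 0], [0, 0, 0]],
  [[0.016, 0, 0], [0, 0, 0]],
  [[0, 0, 0], [0, 0, 0]],
])

```text
time_s: 17.27
position: [0.5918, -0.1842, 0.2517]
tool_rot: [-0.039, 0.999, -0.0, 0.001]
ft_force: [-0.4, -0.3, 1.0]
finger_gap: 0.0
gripper_force: 0.3
```

Request:
nudge_tcp([
  [[0.0272, 0, -0.002], [0, 0, 0]],
  [[0.0306, 0, 0], [0, 0, 0]],
  [[0, 0, 0], [0, 0, 0]],
])

```text
time_s: 17.65
position: [0.5623, -0.1864, 0.2521]
tool_rot: [-0.039, 0.999, 0.0, -0.0]
ft_force: [0.5, 0.1, 0.3]
finger_gap: -0.0001
gripper_force: 0.0
```

To row units: 0.0153 m / 0.5 = 0.0306, 0.0152 m / 0.5 = 0.0304.

Request:
nudge_tcp([
  [[0.0306, 0, 0.001], [0, 0, 0]],
  [[0.0304, 0, 0.0044], [0, 0, 0]],
  [[0, 0, 0], [0, 0, 0]],
])

```text
time_s: 18.02
position: [0.5322, -0.1888, 0.2489]
tool_rot: [-0.039, 0.999, 0.0, -0.001]
ft_force: [0.4, 0.0, 0.2]
finger_gap: 0.0004
gripper_force: 0.0
```

Run:
```python
from bench import manip, optics, workorder
import cv2,numpy as np
s=optics.snapshot("side");cv2.imwrite("pics/c1.png",cv2.resize(s["image"][60:220,300:440],(525,600),interpolation=cv2.INTER_CUBIC))
```

```text
(no output)
```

View pics/c1.png

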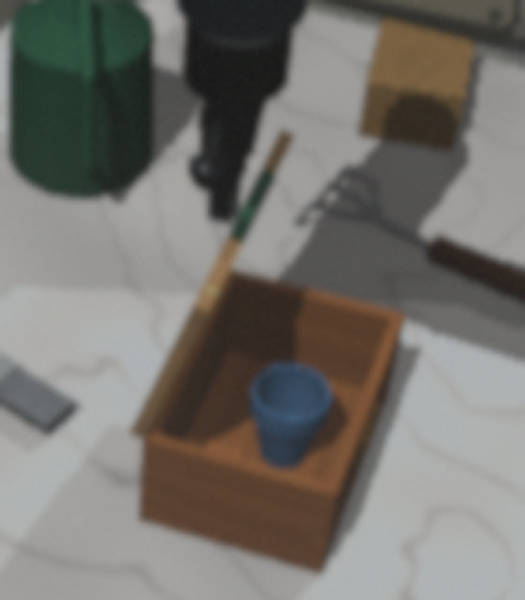

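The fingertips (crop (222,205)) are behind the tab and have brought the lid to about 1.3 rad, and the pot is undisturbed. I continue the arc.

To row units: 0.0149 m / 0.5 = 0.0298, 0.0144 m / 0.5 = 0.0288.

Request:
nudge_tcp([
  [[0.0298, 0, 0.0074], [0, 0, 0]],
  [[0.0288, 0, 0.0104], [0, 0, 0]],
  [[0.0278, 0, 0.0132], [0, 0, 0]],
  [[0.0262, 0, 0.0158], [0, 0, 0]],
  [[0, 0, 0], [0, 0, 0]],
])

```text
time_s: 18.7
position: [0.4764, -0.1931, 0.2253]
tool_rot: [-0.039, 0.999, 0.0, -0.001]
ft_force: [-0.0, -0.0, 1.0]
finger_gap: 0.0004
gripper_force: 0.0
```

Request:
nudge_tcp([
  [[0.0246, 0, 0.0184], [0, 0, 0]],
  [[0.0226, 0, 0.0208], [0, 0, 0]],
  [[0.0204, 0, 0.0228], [0, 0, 0]],
  [[0.018, 0, 0.0248], [0, 0, 0]],
  [[0, 0, 0], [0, 0, 0]],
])

```text
time_s: 19.32
position: [0.434, -0.1965, 0.1818]
tool_rot: [-0.039, 0.999, 0.0, -0.001]
ft_force: [0.3, 0.2, 1.1]
finger_gap: -0.0002
gripper_force: 0.0
```

Run:
```python
from bench import manip, optics, workorder
import cv2,numpy as np
s=optics.snapshot("side");cv2.imwrite("pics/c2.png",cv2.resize(s["image"][60:220,300:440],(525,600),interpolation=cv2.INTER_CUBIC))
```

```text
(no output)
```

View pics/c2.png

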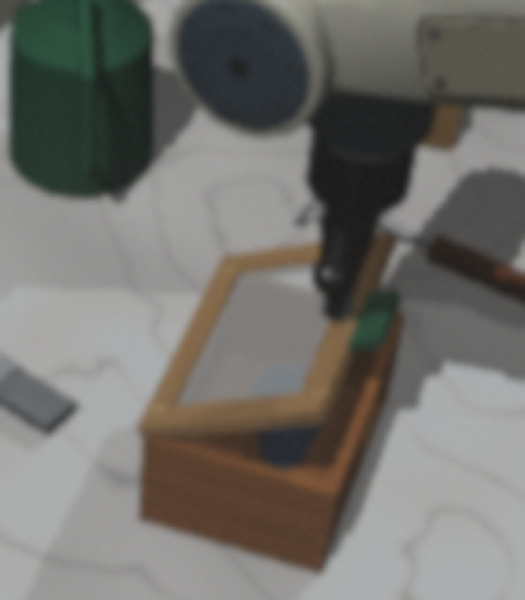

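The lid is at about 0.5 rad. The fingertip (crop (337,315)) is on the front rail, close to the pane side, so I bias a few mm forward and slow down.

To row units: 0.007 m / 0.5 = 0.014, 0.006 m / 0.5 = 0.012.

Request:
nudge_tcp([
  [[0.011, 0, 0.009], [0, 0, 0]],
  [[0.009, 0, 0.012], [0, 0, 0]],
  [[0.009, 0, 0.012], [0, 0, 0]],
  [[0.008, 0, 0.014], [0, 0, 0]],
  [[0, 0, 0], [0, 0, 0]],
])

```text
time_s: 20.0
position: [0.4146, -0.1979, 0.158]
tool_rot: [-0.039, 0.999, 0.0, -0.001]
ft_force: [-0.4, 0.1, -0.3]
finger_gap: -0.0001
gripper_force: 0.0
```

Request:
nudge_tcp([
  [[0.007, 0, 0.014], [0, 0, 0]],
  [[0.006, 0, 0.014], [0, 0, 0]],
  [[0.005, 0, 0.014], [0, 0, 0]],
  [[0.004, 0, 0.014], [0, 0, 0]],
  [[0, 0, 0], [0, 0, 0]],
])

```text
time_s: 20.62
position: [0.4039, -0.1987, 0.13]
tool_rot: [-0.039, 0.999, 0.0, -0.001]
ft_force: [1.0, 0.2, -0.0]
finger_gap: -0.0006
gripper_force: 0.0
```

Request:
nudge_tcp([
  [[0.002, 0, 0.01], [0, 0, 0]],
  [[0.002, 0, 0.008], [0, 0, 0]],
  [[0.002, 0, 0.006], [0, 0, 0]],
  [[0, 0, 0.004], [0, 0, 0]],
  [[0, 0, 0], [0, 0, 0]],
])

```text
time_s: 21.25
position: [0.4015, -0.199, 0.1165]
tool_rot: [-0.039, 0.999, 0.0, -0.0]
ft_force: [0.0, -0.3, -0.1]
finger_gap: 0.0003
gripper_force: 0.0
```

Create lid.py:
```python
from bench import manip, optics, workorder
import cv2,numpy as np,sys
from h import *
s=optics.snapshot("side");P=cloud(s);P[s["z_map"]==0]=-1
Q=P.reshape(-1,3);d=Q[:,:2]-[.471,-.194];xc=d@[.997,.079];yc=d@[-.079,.997]
for a in(-.09,-.0775,0,.06):
    for b0,b1 in((-.1,-.04),(.04,.1)) if a>-.085 else ((-.03,.03),):
        q=Q[(abs(xc-a)<.008)&(yc>b0)&(yc<b1)&(Q[:,2]>.09)&(Q[:,2]<.16)];print(a,b0,len(q),np.percentile(q[:,2],[10,50,90]).round(4) if len(q) else "")
cv2.imwrite(sys.argv[1],cv2.resize(s["image"][60:220,300:440],(525,600),interpolation=cv2.INTER_CUBIC))
```

```bash
python3 lid.py pics/c3.png
```

```text
-0.09 -0.03 86 [0.113  0.1174 0.1197]
-0.0775 -0.1 16 [0.0938 0.1051 0.1161]
-0.0775 0.04 58 [0.0986 0.1158 0.1191]
0 -0.1 67 [0.1092 0.1116 0.1151]
0 0.04 73 [0.1091 0.112  0.1158]
0.06 -0.1 69 [0.1086 0.1133 0.1162]
0.06 0.04 75 [0.1098 0.1135 0.1152]
```

View pics/c3.png

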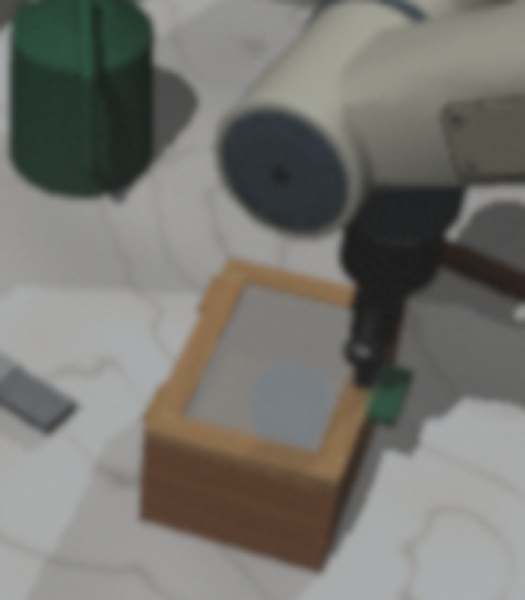

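The lid is nearly shut, with the tip on the front rail at crop (365,378). I press down in small steps until the force shows the stop.

Units first: shifts go in shares of 0.5 m and turns go in shares of 360 degrees. So 0.002 m / 0.5 = 0.004.

Request:
nudge_tcp([
  [[0, 0, 0.004], [0, 0, 0]],
  [[0, 0, 0], [0, 0, 0]],
  [[0, 0, 0], [0, 0, 0]],
])

```text
time_s: 21.68
position: [0.4018, -0.199, 0.1147]
tool_rot: [-0.039, 0.999, 0.0, -0.0]
ft_force: [0.5, 0.9, -1.4]
finger_gap: 0.0001
gripper_force: 0.0
```

Request:
nudge_tcp([
  [[0, 0, 0.003], [0, 0, 0]],
  [[0, 0, 0], [0, 0, 0]],
  [[0, 0, 0], [0, 0, 0]],
])

```text
time_s: 22.05
position: [0.4018, -0.199, 0.1132]
tool_rot: [-0.039, 0.999, 0.0, -0.0]
ft_force: [-0.1, -0.0, -0.0]
finger_gap: 0.0001
gripper_force: 0.0
```

Request:
nudge_tcp([
  [[0, 0, 0.002], [0, 0, 0]],
  [[0, 0, 0], [0, 0, 0]],
  [[0, 0, 0], [0, 0, 0]],
])

```text
time_s: 22.42
position: [0.4018, -0.1991, 0.1126]
tool_rot: [-0.039, 0.999, -0.0, 0.0]
ft_force: [-2.5, 0.8, 5.4]
finger_gap: 0.0
gripper_force: 2.4
```

To row units: 0.0007 m / 0.5 = 0.0014.

Request:
nudge_tcp([
  [[0, 0, 0.0014], [0, 0, 0]],
  [[0, 0, 0], [0, 0, 0]],
  [[0, 0, 0], [0, 0, 0]],
])

```text
time_s: 22.8
position: [0.4019, -0.1991, 0.1125]
tool_rot: [-0.04, 0.999, -0.0, 0.0]
ft_force: [-5.4, 3.8, 10.7]
finger_gap: 0.0001
gripper_force: 5.1
```

Request:
nudge_tcp([
  [[0, 0, 0.0016], [0, 0, 0]],
  [[0, 0, 0], [0, 0, 0]],
  [[0, 0, 0], [0, 0, 0]],
  [[0, 0, 0], [0, 0, 0]],
])

```text
time_s: 23.3
position: [0.4019, -0.1992, 0.1124]
tool_rot: [-0.04, 0.999, -0.0, 0.0]
ft_force: [-5.6, 4.5, 16.2]
finger_gap: 0.0002
gripper_force: 8.1
```

To row units: -0.05 m / 0.5 = -0.1, -0.03 m / 0.5 = -0.06.

Request:
nudge_tcp([
  [[0, 0, -0.006], [0, 0, 0]],
  [[0, 0, -0.02], [0, 0, 0]],
  [[0, 0, -0.06], [0, 0, 0]],
  [[0, 0, -0.1], [0, 0, 0]],
  [[0, 0, -0.1], [0, 0, 0]],
])

```text
time_s: 23.92
position: [0.4015, -0.1991, 0.2555]
tool_rot: [-0.039, 0.999, -0.0, -0.0]
ft_force: [1.0, 0.6, 0.8]
finger_gap: -0.0
gripper_force: 0.0
```

Request:
nudge_tcp([
  [[0, 0, -0.1], [0, 0, 0]],
  [[0, 0, -0.08], [0, 0, 0]],
  [[0, 0, -0.04], [0, 0, 0]],
  [[0, 0, 0], [0, 0, 0]],
  [[0, 0, 0], [0, 0, 0]],
])

```text
time_s: 24.55
position: [0.4016, -0.1989, 0.3628]
tool_rot: [-0.039, 0.999, 0.0, -0.001]
ft_force: [-0.4, 0.2, -0.2]
finger_gap: -0.0
gripper_force: 0.0
```

```bash
python3 lid.py pics/c4.png
```

Run:
```python
from bench import manip, optics, workorder
from h import *
s=optics.snapshot("side");P=cloud(s);P[s["z_map"]==0]=-1
Q=P[235:300,280:335].reshape(-1,3);Q=Q[(Q[:,2]>.06)&(Q[:,2]<.09)];print("low pot",Q.min(0),Q.max(0))
```

```text
-0.09 -0.03 83 [0.109  0.1137 0.1161]
-0.0775 -0.1 50 [0.105  0.1124 0.1158]
-0.0775 0.04 62 [0.0992 0.1126 0.115 ]
0 -0.1 71 [0.1069 0.1101 0.1139]
0 0.04 71 [0.1077 0.11   0.1135]
0.06 -0.1 67 [0.1078 0.1124 0.115 ]
0.06 0.04 79 [0.109  0.1122 0.1159]
low pot [0.46496745 0.18429866 0.06004145] [0.52993976 0.24991941 0.08014627]
```

View pics/c4.png

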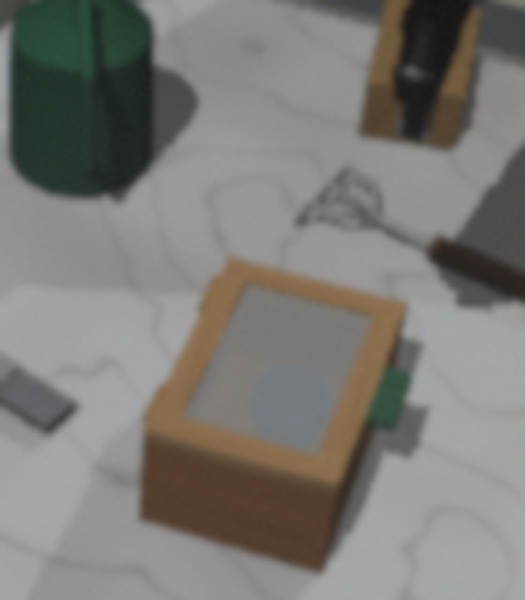

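The lid lies flat: its front and back rails both measure 0.112 m, which is the shut height. The pot shows through the pane at crop (290,400), the lower pot hasn't moved, and the arm is clear.

```bash
python3 -c "
from bench import manip, optics, workorder
print(workorder.sign_off())"
```

```text
the job is handed in; nothing more can be done
None
```

The upper pot stands upright on the case floor, the lid is fully shut, the lower pot has not moved, and I handed the job in at about 24.6 s of the 69 s allowed.

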